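# Make up the weight on the dial scale

### The arm

A 7-joint arm with a two-finger parallel gripper is mounted at the origin on the work surface. World frame = base frame: x ahead of the robot, y to its left, z up, the work surface at z = 0. Lengths are in mm, angles in rad, forces in N, time in s.
With the tool pointing down it reaches from about 425 to 1025 mm from the base axis. Payload 9.4 kg.
Tool frame: the origin (TCP) lies at the very end of the fingers, on their centre line; the grasp point (between the pads) lies 19 mm behind it (hold_point_z is the x of the grasp point in the tool frame, in mm); x points along the fingers, y is the direction in which the jaws open and shut, and the axes are right-handed (so a half turn about x gives the same grasp; the last joint's range is limited). The gripper opens to 85 mm and grips with 20 to 120 N. Pads are 22 mm wide; open, the fingers measure 114 mm over their backs; the gripper's body (76 mm by 85 mm) begins 54 mm behind the grasp point. The pads swing forward as they close: fully open they stand 13 mm farther back than shut.
Start: joints at [-1.206, 0.599, -0.003, 1.599, 0.002, 0.943, -0.08], TCP at [309.99, 655.386, 231.275] pointing down, gripper open.
Joint ranges: [-2.57, 2.57], [-0.35, 1.97], [-1.29, 1.29], [0.11, 2.56], [-1.05, 4.19], [0.11, 1.86], [-2.63, 2.63]. Speed limits (rad/s): [2.22, 2.22, 3.01, 3.01, 3.14, 3.14, 3.14].

### API

Orientations are given as a unit quaternion [x, y, z, w].
In Python, from bench import state, camera, hand_in, hold_point_z gives the robot as it stands.
- The arm moves only by the tool play_rows, never from a script. Its argument "plan" is a list of rows, each a list of 7 numbers: the turn, a rotation vector about the tool's x, y, z in rad, then the shift along the tool's x, y, z in mm, then the opening, from 0 (shut) to 1 (fully open). A call has 1 to 5 rows; each row is the pose to reach, as a shift and turn from the pose commanded when the call began, along the tool's axes at that moment; what a row does not reach only later rows make up. A row lasts 1/12 s, in which the tool goes at most 41.7 mm and 7.16 degrees, less where a joint would pass 70% of its speed; a pose out of reach is approached as far as the arm can. A call with a gripper value outside its range is refused whole. The fingers move at their own pace and stop on an object; "squeeze" is the grip in N (left out, the last holds). Time passes only in rows, so rows that repeat a pose let the fingers close. It gives the time, the measured TCP pose, the force and the opening at its end, in the units of the state.
- state(): the state, without advancing time (a new reading comes with each control period).
- camera(name): name is "scene" or "top" or "wrist"; returns a dict with "image" (400x640x3 uint8, red, green, blue), "z_map" (400x640 float32, mm along the optical axis (not along the pixel's ray), 0 where there is no reading), "fovy" (degrees; the focal length in pixels is half the picture's height over the tangent of half this angle, whatever the lens; pixels are square), "cx", "cy" (the principal point, pixels), "rvec" (rotation vector, rad) and "tvec" (3), from world to camera coordinates, as OpenCV has them. Camera axes: x right, y down, z forward; pixel columns grow to the right and rows downward; lengths in mm; the calibration is good to about 2 mm. A picture is of the moment at which its call begins.
- hand_in(): hands the job in, once; it reports no verdict.
The state is a dict: "time": time; "qpos": joint angles; "qd": joint speeds; "effort": joint torques, N m; "tcp_pos": TCP position; "orientation": TCP orientation; "wrist_force": force on the tool from outside, world axes, zero at the start; "torque": the same for the moment, N m; "finger_gap": finger opening in mm.
Only numpy, scipy, OpenCV 4.12 (cv2) and the standard library are available. Lean on these libraries where they do the work, as an engineer would, in place of code of your own. Each camera call takes 0.05 s, during which the arm holds its last target.

### The job

On the dial scale, add weight from the bar rack beside the lock case until the needle rests in the green band: choose the bar that does it and lay it on the empty robot-side half of the pan, along the blue stripe and centred. Draw the bar out of the rack by its front end, let go of it on the bench clear of the rack, then pick it up again near its middle and set it down gently, never driving the pan down hard. Leave the lock case where it sits on the pan, any bar you do not use lying on the bench or in the rack, and the anvil, the can and the big key undisturbed.

Things in the scene. Friction and masses are not known exactly. Their poses are not given: they have to be found in the camera images.
- pan (a joint): downward travel of the scale's sprung pan in m: 0 empty at the top, 0.050 at the bottom stop. It sinks 1 mm for each 35 g laid on it (343 N/m, well damped, settles in about 1 s). The green band is 0.0245 to 0.0315, its middle 0.028. The lock case of unknown mass already sinks it to between 0.0105 and 0.0233 at the start. The red needle on the dial turns clockwise 60 rad per m of travel, black ticks every 5 mm of travel.
- scale: green bench scale, fixed: base 200 x 200 x 40 mm under the pan, round dial 136 mm across on its +x side, tilted to +x, centre 168 mm from the origin, highest point 120 mm above the bench. Origin on the bench under the pan's centre; z up.
- pan_mid (a point): centre of the pan's upper surface, moves with it; 100 mm above the bench when the pan is at 0 and lower by the pan's travel. The aluminium pan is 180 mm (x) by 220 mm (y) with a 6 mm high lip around it. x points to the dial, y along the pan's long side.
- load_line (a point): on the pan's surface, middle of the painted blue stripe (30 x 164 mm, along the pan's y) on the empty half where a bar belongs; axes as the pan's; 45 mm to the -x side of the pan's centre.
- case_spot (a point): on the pan's surface, the middle of the other half, 45 mm to the +x side of the pan's centre, where the lock case sits.
- lock_case: dark steel lock case 60 (x) x 100 (y) x 28 mm high with a brass bolt at its -y end, resting on the dial side of the pan; origin at the centre of its underside; mass unknown.
- rack: fixed low plywood rack with three square-ended holes side by side, each 69 mm wide and 42 mm high, 119 mm deep, at 75 mm spacing, no floor (bars lie on the bench). 231 mm wide, roof top 48 mm above the bench. Origin on the bench in the middle of its mouth; x points into the rack, y along the mouth. The mouth faces the robot.
- bar_narrow: plain bright steel bar, 160 long (its x), 10 wide (y), 14 high (z), mass 180 g (does not vary), one of three told apart by width; origin at the centre of its underside. Starts lying on the bench in one of the rack's three holes (which one varies), its front 40 to 60 mm sticking out of the mouth.
- bar_medium: plain bright steel bar, 160 long (its x), 20 wide (y), 14 high (z), mass 360 g (does not vary), one of three told apart by width; origin at the centre of its underside. Starts lying on the bench in one of the rack's three holes (which one varies), its front 40 to 60 mm sticking out of the mouth.
- bar_wide: plain bright steel bar, 160 long (its x), 30 wide (y), 14 high (z), mass 540 g (does not vary), one of three told apart by width; origin at the centre of its underside. Starts lying on the bench in one of the rack's three holes (which one varies), its front 40 to 60 mm sticking out of the mouth.
- anvil: small dark bench anvil 165 x 70 x 74 mm, 2.5 kg, bystander, origin at the centre of its underside
- can: red closed can, 56 mm across, 85 mm high, bystander, origin at the centre of its underside
- key: big brass key, 150 mm long lying flat along its x, up to 44 mm wide, 10 mm high, bystander, origin in the middle of its shank on the bench
Not all that is in view belongs to the job. Leave any brown or pink look-alike of the bar_wide alone.

How it is judged (in metres and radians):
On the way, in this order (a step that is already met when the one before it is completed fails the run):
1. a bar lies on the bench, wholly out of the rack's mouth, let go and at rest (((x of bar_narrow in the frame of rack below -0.082 m and (height (world z) of bar_narrow below 0.012 m and linear speed of bar_narrow below 0.02 m/s) and contact force between the fingers and bar_narrow below 0.1 N) or (x of bar_medium in the frame of rack below -0.082 m and (height (world z) of bar_medium below 0.012 m and linear speed of bar_medium below 0.02 m/s) and contact force between the fingers and bar_medium below 0.1 N) or (x of bar_wide in the frame of rack below -0.082 m and (height (world z) of bar_wide below 0.012 m and linear speed of bar_wide below 0.02 m/s) and contact force between the fingers and bar_wide below 0.1 N))), for 0.2 s.
2. a bar has been picked up off the bench, held within 40 mm of its middle (((height (world z) of bar_narrow above 0.04 m and contact force between the fingers and bar_narrow above 1 N and horizontal distance between the grasp point and bar_narrow below 0.04 m) or (height (world z) of bar_medium above 0.04 m and contact force between the fingers and bar_medium above 1 N and horizontal distance between the grasp point and bar_medium below 0.04 m) or (height (world z) of bar_wide above 0.04 m and contact force between the fingers and bar_wide above 1 N and horizontal distance between the grasp point and bar_wide below 0.04 m))), for 0.1 s.
At the end, for the whole second after the job is handed in: Pan at rest at 0.0245 to 0.0315 m. A bar flat on the pan, centre within 30 mm of its middle in y, 0 to 85 mm to -x, along y within 0.3 rad; each other bar likewise or flat on the bench or in the rack. Lock case flat, within 25 mm of its spot (value of joint pan between 0.0245 and 0.0315 m and velocity of joint pan between -0.004 and 0.004 m/s and ((x of bar_narrow in the frame of pan_mid between -0.085 and 0 m and y of bar_narrow in the frame of pan_mid between -0.03 and 0.03 m and z of bar_narrow in the frame of pan_mid between -0.005 and 0.02 m and angle between the x axis of bar_narrow and the y axis of pan_mid, either way round below 0.3 rad and linear speed of bar_narrow below 0.02 m/s) or (x of bar_medium in the frame of pan_mid between -0.085 and 0 m and y of bar_medium in the frame of pan_mid between -0.03 and 0.03 m and z of bar_medium in the frame of pan_mid between -0.005 and 0.02 m and angle between the x axis of bar_medium and the y axis of pan_mid, either way round below 0.3 rad and linear speed of bar_medium below 0.02 m/s) or (x of bar_wide in the frame of pan_mid between -0.085 and 0 m and y of bar_wide in the frame of pan_mid between -0.03 and 0.03 m and z of bar_wide in the frame of pan_mid between -0.005 and 0.02 m and angle between the x axis of bar_wide and the y axis of pan_mid, either way round below 0.3 rad and linear speed of bar_wide below 0.02 m/s)) and ((x of bar_narrow in the frame of pan_mid between -0.085 and 0 m and y of bar_narrow in the frame of pan_mid between -0.03 and 0.03 m and z of bar_narrow in the frame of pan_mid between -0.005 and 0.02 m and angle between the x axis of bar_narrow and the y axis of pan_mid, either way round below 0.3 rad and linear speed of bar_narrow below 0.02 m/s) or (height (world z) of bar_narrow below 0.012 m and linear speed of bar_narrow below 0.02 m/s)) and ((x of bar_medium in the frame of pan_mid between -0.085 and 0 m and y of bar_medium in the frame of pan_mid between -0.03 and 0.03 m and z of bar_medium in the frame of pan_mid between -0.005 and 0.02 m and angle between the x axis of bar_medium and the y axis of pan_mid, either way round below 0.3 rad and linear speed of bar_medium below 0.02 m/s) or (height (world z) of bar_medium below 0.012 m and linear speed of bar_medium below 0.02 m/s)) and ((x of bar_wide in the frame of pan_mid between -0.085 and 0 m and y of bar_wide in the frame of pan_mid between -0.03 and 0.03 m and z of bar_wide in the frame of pan_mid between -0.005 and 0.02 m and angle between the x axis of bar_wide and the y axis of pan_mid, either way round below 0.3 rad and linear speed of bar_wide below 0.02 m/s) or (height (world z) of bar_wide below 0.012 m and linear speed of bar_wide below 0.02 m/s)) and horizontal distance between lock_case and case_spot below 0.025 m and angle between lock_case's own z axis and vertical below 0.1 rad); the robot touches nothing.
It fails at once if the pan is driven down hard, to more than 45 mm of travel (value of joint pan above 0.045 m).
It fails at once if the anvil is disturbed (moved more than 30 mm) (distance of anvil from where it was at the start of the episode above 0.03 m).
It fails at once if the can is disturbed (moved more than 30 mm) (distance of can from where it was at the start of the episode above 0.03 m).
It fails at once if the key is disturbed (moved more than 30 mm) (distance of key from where it was at the start of the episode above 0.03 m).
It also fails if it takes over 48 s, if anything falls off the work surface, if the arm or the gripper's body presses on something with over 40 N, if the wrist force passes 120 N, or if a joint passes its speed limit or range.

## Working session

There is one attempt and no reset: what is moved stays moved. The work goes in short steps, Python scripts to look and compute and a tool call to move; the robot and the scene stay as the last step left them, time stands still between calls to the robot, and variables do not carry over. Pictures are saved under pics/ and viewed, and the job is handed in when it is done.

Besides the shell and the picture viewer there is one more tool, called after "Request:" as name(argument=value, ...) on one line, values as JSON. play_rows: Moves the arm, as the interface text tells. Its arguments: {"type":"object","properties":{"plan":{"type":"array","items":{"type":"array","items":{"type":"number"}}},"squeeze":{"type":"number"}},"required":["plan"]}

```bash
ls; mkdir -p pics; python3 - <<'E'
from bench import state,camera,hold_point_z
import cv2
print(state(),hold_point_z)
for n in("scene","top","wrist"):
    c=camera(n); cv2.imwrite(f"pics/{n}0.png",c["image"][:,:,::-1]); print(n,c["fovy"],c["cx"],c["cy"],c["rvec"],c["tvec"])
E
```

```text
pics
{'time': 0.0, 'qpos': array([-1.20571226,  0.60011903, -0.0025386 ,  1.60013743,  0.00177929,
        0.94291711, -0.07980606]), 'qd': array([-2.20914576e-04,  2.68899974e-03,  2.20078960e-04,  3.06868945e-04,
       -6.63861221e-04,  7.76560728e-04,  1.21122352e-05]), 'effort': array([-1.54445122e-03, -7.76454878e+01,  1.56365812e+00, -2.57994729e+01,
        1.21187128e-02,  8.95109551e-03,  7.87514864e-06]), 'tcp_pos': array([309.78323985, 654.95078083, 230.41872967]), 'orientation': array([ 0.1543617 ,  0.69000524, -0.15546736,  0.68985153]), 'wrist_force': array([-0.38892112, -0.4021294 , -0.11840378]), 'torque': array([ 0.0004939 ,  0.02292169, -0.02930712]), 'finger_gap': 85.53412623683256} -18.700000000000003
scene 46.160257413473715 323.3458971947714 201.78233631807066 [ 2.17783235  1.30086714 -0.4563856 ] [-193.55360085 -382.59088949 1646.10171599]
top 57.41031184011919 317.25580759233674 200.84253354672077 [ 2.1412626  -2.17545229  0.14670121] [-108.48363768  575.81046697  985.26937369]
wrist 70.47573288057535 321.38003027358013 205.43248111036874 [-2.45790825 -1.55665719 -0.20562505] [-723.70732066  -34.70117832  378.90582789]
```

View pics/scene0.png

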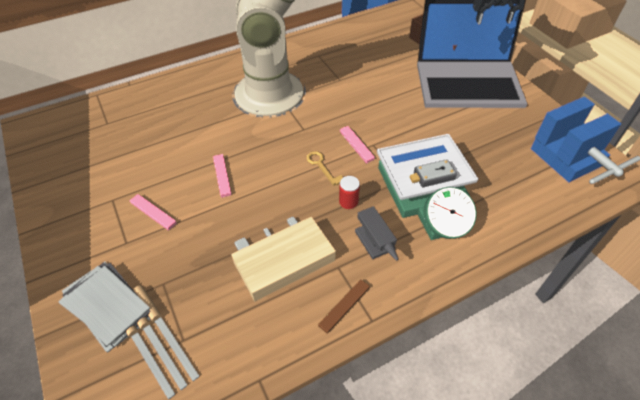

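View pics/top0.png

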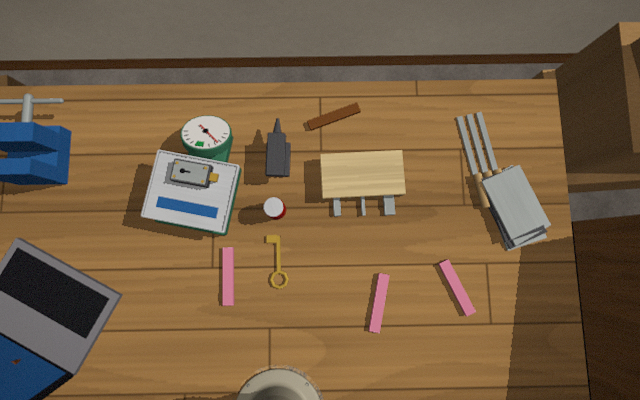

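View pics/wrist0.png

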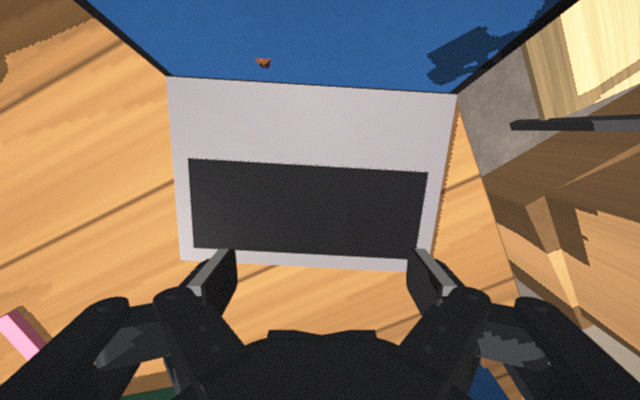

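The top view shows the scale at (190,190), the rack at (362,175) and three bar fronts at (337,207), (363,206) and (389,205). The can is at (274,208), the key at (277,262) and the anvil at (278,150). The possible look-alikes are pink bars at (228,276), (378,302) and (457,287), and a brown one at (333,116). The steel utensils are at (475,150). The real bars are the three bright ones in the rack.

```bash
cat > h.py <<'E'
import numpy as np,cv2
from bench import state,camera
def K(c):
    f=200/np.tan(np.radians(c["fovy"])/2); return f,c["cx"],c["cy"]
def RT(c): return cv2.Rodrigues(np.array(c["rvec"],float))[0],np.array(c["tvec"],float).ravel()
def pts(c):
    f,cx,cy=K(c);R,t=RT(c);z=c["z_map"].astype(float)
    v,u=np.mgrid[:400,:640]
    P=np.stack([(u-cx)/f*z,(v-cy)/f*z,z],-1)
    W=(P-t)@R; W[z<=0]=np.nan; return W
def plane(c,uv,h):
    f,cx,cy=K(c);R,t=RT(c);o=-R.T@t
    d=np.array([(uv[0]-cx)/f,(uv[1]-cy)/f,1])@R
    return o+d*(h-o[2])/d[2]
def proj(c,p):
    f,cx,cy=K(c);R,t=RT(c);q=R@np.array(p,float)+t
    return np.array([f*q[0]/q[2]+cx,f*q[1]/q[2]+cy])
E
python3 - <<'E'
from h import *
c=camera("top");W=pts(c);im=c["image"]
cv2.imwrite("pics/rackcrop.png",cv2.resize(im[140:225,300:425],None,fx=6,fy=6,interpolation=cv2.INTER_CUBIC)[:,:,::-1])
cv2.imwrite("pics/scalecrop.png",cv2.resize(im[105:245,135:245],None,fx=4,fy=4,interpolation=cv2.INTER_CUBIC)[:,:,::-1])
# pan height: white pan area
for u,v in[(160,180),(180,195),(200,222),(155,205),(230,185),(190,208),(215,215)]: print((u,v),W[v-1:v+2,u-1:u+2].reshape(-1,3).mean(0).round(1))
hsv=cv2.cvtColor(im,cv2.COLOR_RGB2HSV)
def rect(m,name,h):
    cs,_=cv2.findContours(m.astype(np.uint8),cv2.RETR_EXTERNAL,cv2.CHAIN_APPROX_NONE)
    for q in cs:
        if cv2.contourArea(q)<25: continue
        p=np.array([plane(c,a,h)[:2] for a in q[:,0].astype(float)],np.float32)
        r=cv2.minAreaRect(p); print(name,q[:,0].mean(0).round(),[np.round(x,1) for x in r])
roi=np.zeros((400,640),bool);roi[150:240,135:245]=1
blue=(hsv[...,0]>95)&(hsv[...,0]<125)&(hsv[...,1]>130)
z=np.nanmedian(W[...,2][blue&roi]);print("blue z",z)
rect(blue&roi,"blue",z)
roi[:]=0;roi[190:225,315:410]=1
# bars: by height and low saturation
Z=np.nan_to_num(W[...,2])
bar=(hsv[...,1]<60)&roi
print("barz",np.nanmedian(W[...,2][bar]))
rect(bar,"bar",14)
roi[:]=0;roi[140:225,310:415]=1
rf=roi&(Z>40)&(Z<60);print("roofz",np.median(Z[rf]));rect(rf,"roof",48)
for n,(u,v) in dict(can=(273,207),key=(279,280),key2=(278,250),anvil=(278,160)).items(): print(n,W[v,u].round())
E
```

```text
(160, 180) [630.2 302.3  87.7]
(180, 195) [588.8 247.7  87.7]
(200, 222) [516.  192.7  88. ]
(155, 205) [563.1 313.2  87. ]
(230, 185) [613.9 115.4  87. ]
(190, 208) [553.6 220.1  88. ]
(215, 215) [533.9 153.5  88.4]
blue z 88.00339331342798
blue [186. 207.] [array([556.7, 229.5]), array([160.6,  26.9]), np.float64(77.8)]
barz 14.467182670367452
bar [336. 207.] [array([ 558.5, -172.5]), array([20.1, 51.9]), np.float64(88.8)]
bar [363. 206.] [array([ 561.6, -248.5]), array([11.4, 54.7]), np.float64(88.2)]
bar [389. 205.] [array([ 562. , -321.8]), array([31.6, 57.7]), np.float64(89.1)]
roofz 48.768527515273796
roof [363. 174.] [array([ 648.4, -245.6]), array([126.4, 231.3]), np.float64(2.1)]
can [553.   1.  83.]
key [355.  -6.   0.]
key2 [439.  -5.  11.]
anvil [684. -12.  73.]
```

View pics/rackcrop.png

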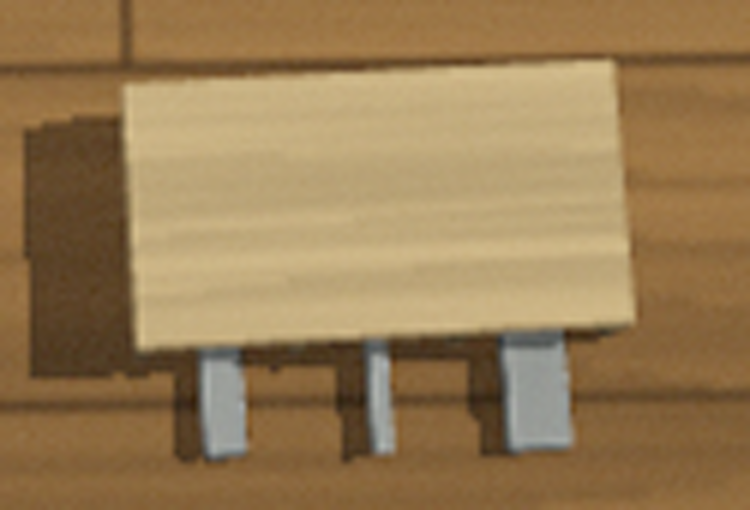

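View pics/scalecrop.png

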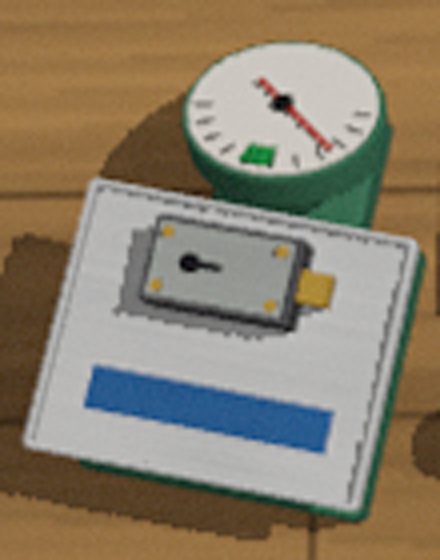

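The pan surface is at about z = 87.5, so travel is about 12.5 mm. The needle sits about 52° (15 mm) short of the green middle, which agrees. Wide adds 15.4 mm and gives about 28, so I choose bar_wide, the rightmost one at pixel (389,205), 31 mm across. Its neighbours measure 20 and 11 mm, and the crop confirms it is the steel one in the rack.

```bash
cat >> h.py <<'E'
from scipy.spatial.transform import Rotation as Ro
def tgt(p,yaw):
    """delta in tool axes to TCP p, tool x down, jaw axis(y) at world angle yaw (mod pi)"""
    s=state();R0=Ro.from_quat(s["orientation"]);M=R0.as_matrix()
    best=None
    for k in(0,np.pi):
        y=np.array([np.cos(yaw+k),np.sin(yaw+k),0]);x=np.array([0,0,-1.]);z=np.cross(x,y)
        R=Ro.from_matrix(np.stack([x,y,z],1));rv=(R0.inv()*R).as_rotvec()
        if best is None or np.linalg.norm(rv)<np.linalg.norm(best):best=rv
    d=M.T@(np.array(p,float)-s["tcp_pos"])
    yy=np.degrees(np.arctan2(M[1,1],M[0,1]))
    print("t",round(s["time"],2),"tcp",s["tcp_pos"].round(1),"jawyaw",round(yy,1),"gap",round(s["finger_gap"],1),"F",s["wrist_force"].round(1))
    print("turn",best.round(3),"shift",d.round(1),"q7",s["qpos"].round(2)); print("tool axes\n",M.round(3))
E
python3 - <<'E'
from h import *
c=camera("top");W=pts(c);im=c["image"]
hsv=cv2.cvtColor(im,cv2.COLOR_RGB2HSV)
print("cam",(-RT(c)[0].T@RT(c)[1]).round())
roi=np.zeros((400,640),bool);roi[193:225,375:405]=1
m=roi&(hsv[...,1]<60)&(W[...,2]>11)
P=W[m];print(P.min(0),P.max(0),P.mean(0),m.sum())
for x in range(530,595,8):
    q=P[(P[:,0]>x)&(P[:,0]<x+8)]
    if len(q):print(x,q[:,1].min().round(1),q[:,1].max().round(1),len(q))
for n,uv in dict(fl=(385.3,215),fr=(395.5,214.2),bl=(383.8,197.5),br=(394.3,196)).items():print(n,plane(c,uv,14)[:2].round(1))
for n,uv in dict(ml=(322.7,198.5),mr=(405.8,194.2)).items():print(n,plane(c,uv,48)[:2].round(1))
for n,uv in dict(p1=(383,273),p2=(442,261),p3=(374,331)).items():print(n,plane(c,uv,10)[:2].round(1))
b=cv2.inRange(hsv,(95,130,30),(125,255,255));b[:150]=0;b[240:]=0;b[:,:135]=0;b[:,245:]=0
q,_=cv2.findContours(b,0,1);q=max(q,key=cv2.contourArea);bx=cv2.boxPoints(cv2.minAreaRect(q));print([plane(c,u,87.5)[:2].round(1) for u in bx])
tgt([553,-322,150],np.radians(92.3))
E
```

```text
cam [ 443. -109. 1052.]
[ 535.71051753 -337.61587075   11.16455632] [ 590.94561929 -308.54030032   19.48871944] [ 563.35335423 -322.67664653   15.01451638] 196
530 -327.9 -310.8 7
538 -336.3 -310.2 29
546 -337.5 -308.5 31
554 -337.3 -308.8 29
562 -337.6 -308.8 23
570 -337.3 -308.6 29
578 -335.1 -308.8 30
586 -335.8 -309.6 18
fl [ 533.3 -311.3]
fr [ 535.1 -340.5]
bl [ 583.8 -309. ]
br [ 587.6 -339.4]
ml [ 579.  -132.7]
mr [ 587.5 -364.1]
p1 [ 370.5 -299. ]
p2 [ 401. -467.]
p3 [ 214.1 -268.1]
[array([560.5, 310.8]), array([587.2, 306.5]), array([553. , 148.7]), array([526.5, 153.5])]
t 0.25 tcp [309.9 655.2 230.9] jawyaw 64.7 gap 85.3 F [0.2 0.8 0.3]
turn [-0.482 -0.     0.001] shift [  81.5 -779.4  637.5] q7 [-1.21  0.6  -0.    1.6   0.    0.94 -0.08]
tool axes
 [[-0.     0.428  0.904]
 [-0.001  0.904 -0.428]
 [-1.    -0.001  0.   ]]
```

Request:
play_rows(plan=[[-0.482,0,0,0,-779,637,0.9],[-0.482,0,0,0,-779,637,0.9],[-0.482,0,0,0,-779,637,0.9],[-0.482,0,0,0,-779,637,0.9],[-0.482,0,0,0,-779,637,0.9]])

```text
time: 0.67
tcp_pos: [360.5, 451.2, 231.2]
orientation: [-0.017, 0.707, 0.017, 0.707]
wrist_force: [1.0, 0.5, -0.6]
finger_gap: 76.9
```

```bash
python3 -c "
from h import *
tgt([553,-322,150],np.radians(92.3))"
```

```text
t 0.67 tcp [360.5 451.2 231.2] jawyaw 92.7 gap 76.9 F [ 1.   0.5 -0.6]
turn [0.007 0.    0.   ] shift [  81.3 -781.4  155.8] q7 [-0.89  0.43 -0.15  1.94  0.09  0.78  0.53]
tool axes
 [[ 0.    -0.047  0.999]
 [-0.     0.999  0.047]
 [-1.    -0.     0.   ]]
```

Request:
play_rows(plan=[[0,0,0,0,-780,156,0.9],[0,0,0,0,-780,156,0.9],[0,0,0,0,-780,156,0.9],[0,0,0,0,-780,156,0.9],[0,0,0,0,-780,156,0.9]])

```text
time: 1.08
tcp_pos: [409.4, 248.8, 231.5]
orientation: [-0.014, 0.707, 0.014, 0.707]
wrist_force: [0.9, -0.1, -0.3]
finger_gap: 76.6
```

Request:
play_rows(plan=[[0,0,0,0,-576,115,0.9],[0,0,0,0,-576,115,0.9],[0,0,0,0,-576,115,0.9],[0,0,0,0,-576,115,0.9],[0,0,0,0,-576,115,0.9]])

```text
time: 1.5
tcp_pos: [458.4, 46.2, 231.6]
orientation: [-0.014, 0.707, 0.014, 0.707]
wrist_force: [0.7, -0.1, 0.3]
finger_gap: 76.8
```

Request:
play_rows(plan=[[0,0,0,0,-372,75,0.9],[0,0,0,0,-372,75,0.9],[0,0,0,0,-372,75,0.9],[0,0,0,0,-372,75,0.9],[0,0,0,0,-372,75,0.9]])

```text
time: 1.92
tcp_pos: [507.7, -156.4, 231.5]
orientation: [-0.014, 0.707, 0.014, 0.707]
wrist_force: [1.0, 1.6, 0.5]
finger_gap: 77.0
```

```bash
python3 -c "
from h import *
tgt([553,-322,150],np.radians(92.3))"
```

```text
t 1.92 tcp [ 507.7 -156.4  231.5] jawyaw 92.3 gap 77.0 F [1.  1.6 0.5]
turn [-0.  0.  0.] shift [  81.6 -167.3   38.6] q7 [ 0.21  0.37 -0.03  2.04  0.02  0.73  1.79]
tool axes
 [[ 0.    -0.04   0.999]
 [-0.     0.999  0.04 ]
 [-1.    -0.     0.   ]]
```

Request:
play_rows(plan=[[0,0,0,20,-42,10,0.75],[0,0,0,40,-84,20,0.75],[0,0,0,60,-125,30,0.75],[0,0,0,81,-167,38,0.75],[0,0,0,81,-167,38,0.75]])

```text
time: 2.33
tcp_pos: [551.9, -324.2, 148.2]
orientation: [-0.013, 0.707, 0.013, 0.707]
wrist_force: [-0.7, 0.4, -0.0]
finger_gap: 64.1
```

```bash
python3 -c "
from h import *
c=camera('wrist');cv2.imwrite('pics/w1.png',c['image'][:,:,::-1])
W=pts(c);hsv=cv2.cvtColor(c['image'],cv2.COLOR_RGB2HSV)
m=(W[...,2]>10)&(W[...,2]<18)&(W[...,0]<580)&(W[...,0]>525)&(abs(W[...,1]+322)<30)&(hsv[...,1]<70)
P=W[m];print(m.sum(),P.min(0),P.max(0),P.mean(0)); print(cv2.minAreaRect(P[:,:2].astype(np.float32)))
tgt([553,-322,4],np.radians(92.3))"
```

```text
1266 [ 534.42583338 -337.85735557   10.80027394] [ 579.99258445 -307.85421828   16.47504468] [ 556.69629294 -322.84845896   14.27847552]
((557.4349365234375, -322.65228271484375), (45.534828186035156, 29.52157211303711), 1.2826803922653198)
t 2.38 tcp [ 551.4 -326.9  146.9] jawyaw 92.0 gap 64.0 F [ 1.6 -4.3 -0.7]
turn [-0.006 -0.002  0.002] shift [142.9   5.2   2.1] q7 [ 0.46  0.6  -0.02  1.87  0.02  0.68  2.03]
tool axes
 [[-0.002 -0.034  0.999]
 [-0.002  0.999  0.034]
 [-1.    -0.002 -0.002]]
```

View pics/w1.png

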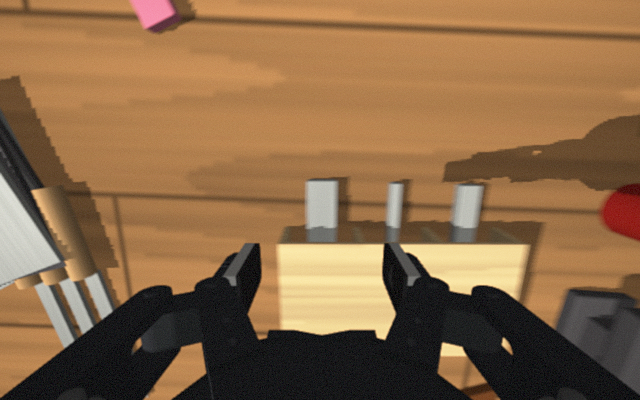

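The wrist view shows the wide bar between the fingers at (322,205), with the narrow one at (395,205) and the medium at (467,205).

Request:
play_rows(plan=[[0,0,0,30,0,0,0.75],[0,0,0,60,0,0,0.75],[0,0,0,90,0,0,0.75],[0,0,0,110,0,0,0.75],[0,0,0,110,0,0,0.75]])

```text
time: 2.8
tcp_pos: [550.3, -318.0, 36.4]
orientation: [-0.013, 0.709, 0.015, 0.705]
wrist_force: [-0.5, 0.4, -0.2]
finger_gap: 64.2
```

```bash
python3 -c "
from h import *
tgt([551,-323,4],np.radians(92.2))"
```

```text
t 2.8 tcp [ 550.3 -318.    36.4] jawyaw 92.3 gap 64.2 F [-0.5  0.4 -0.2]
turn [ 0.002 -0.005 -0.003] shift [32.3 -5.2  0.7] q7 [ 0.45  0.74 -0.02  1.94  0.03  0.47  2.02]
tool axes
 [[-0.006 -0.041  0.999]
 [ 0.003  0.999  0.041]
 [-1.     0.003 -0.005]]
```

Request:
play_rows(plan=[[0,0,0,12,-1,1,0.75],[0,0,0,22,-1,1,0.75],[0,0,0,29,-1,1,0.75],[0,0,0,32,-1,1,0.75],[0,0,0,32,-1,1,0.75]])

```text
time: 3.22
tcp_pos: [553.3, -320.4, 8.1]
orientation: [-0.014, 0.707, 0.014, 0.707]
wrist_force: [-0.1, -0.6, 0.4]
finger_gap: 63.9
```

```bash
python3 -c "
from h import *
tgt([551,-323,4],np.radians(92.2))"
```

```text
t 3.22 tcp [ 553.3 -320.4    8.1] jawyaw 92.3 gap 63.9 F [-0.1 -0.6  0.4]
turn [ 0.002 -0.    -0.   ] shift [ 4.1 -2.5 -2.4] q7 [ 0.45  0.79 -0.02  1.94  0.03  0.42  2.02]
tool axes
 [[-0.    -0.04   0.999]
 [ 0.     0.999  0.04 ]
 [-1.     0.    -0.   ]]
```

Request:
play_rows(plan=[[0,0,0,3,-2,-2,0.75],[0,0,0,3,-2,-2,0.2],[0,0,0,3,-2,-2,0.1],[0,0,0,3,-2,-2,0.1],[0,0,0,3,-2,-2,0.1]], squeeze=40)

```text
time: 3.63
tcp_pos: [551.5, -322.8, 5.9]
orientation: [-0.014, 0.707, 0.014, 0.707]
wrist_force: [-0.7, -0.4, 4.4]
finger_gap: 28.7
```

Request:
play_rows(plan=[[0,0,0,0,0,0,0.1],[0,0,0,0,0,0,0.1],[0,0,0,0,0,0,0.1]])

```text
time: 3.88
tcp_pos: [551.6, -322.8, 5.9]
orientation: [-0.014, 0.707, 0.014, 0.707]
wrist_force: [-0.4, 0.3, 6.3]
finger_gap: 28.9
```

```bash
python3 -c "
from h import *
c=camera('wrist');cv2.imwrite('pics/w2.png',c['image'][:,:,::-1])
tgt([411,-328,6],np.radians(92.2))"
```

```text
t 3.93 tcp [ 551.5 -322.8    5.9] jawyaw 92.3 gap 28.8 F [-1.4  0.1  6.4]
turn [0.002 0.    0.   ] shift [  -0.2    0.4 -140.6] q7 [ 0.45  0.79 -0.02  1.94  0.03  0.41  2.02]
tool axes
 [[ 0.    -0.04   0.999]
 [-0.     0.999  0.04 ]
 [-1.    -0.     0.   ]]
```

View pics/w2.png

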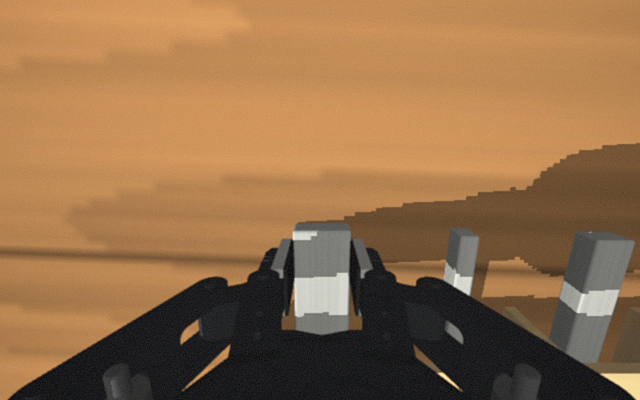

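The bar is held at (322,275). I'll draw it out straight along the rack's -x.

Request:
play_rows(plan=[[0,0,0,-1,0,-12,0.1],[0,0,0,-1,0,-30,0.1],[0,0,0,-1,0,-50,0.1],[0,0,0,-1,0,-70,0.1],[0,0,0,-1,0,-90,0.1]], squeeze=60)

```text
time: 4.35
tcp_pos: [460.2, -325.9, 6.2]
orientation: [-0.014, 0.707, 0.014, 0.707]
wrist_force: [1.5, -0.5, -4.0]
finger_gap: 28.1
```

Request:
play_rows(plan=[[0,0,0,0,0,-20,0.1],[0,0,0,0,0,-40,0.1],[0,0,0,0,0,-50,0.1],[0,0,0,0,0,-52,0.1],[0,0,0,0,0,-52,0.1]])

```text
time: 4.77
tcp_pos: [408.6, -328.3, 6.2]
orientation: [-0.014, 0.707, 0.014, 0.707]
wrist_force: [-0.5, 0.7, -1.6]
finger_gap: 27.8
```

```bash
python3 -c "
from h import *
c=camera('top');cv2.imwrite('pics/t2.png',cv2.resize(c['image'][130:330,290:450],None,fx=3,fy=3)[:,:,::-1])
tgt([411,-328,6],np.radians(92.2))"
```

```text
t 4.82 tcp [ 409.8 -328.3    6.2] jawyaw 92.3 gap 27.7 F [-1.6  0.7 -2.4]
turn [ 0.002 -0.    -0.   ] shift [0.2 0.3 1.2] q7 [ 0.58  0.73 -0.02  2.2   0.08  0.21  2.1 ]
tool axes
 [[-0.    -0.04   0.999]
 [ 0.     0.999  0.04 ]
 [-1.     0.    -0.   ]]
```

View pics/t2.png

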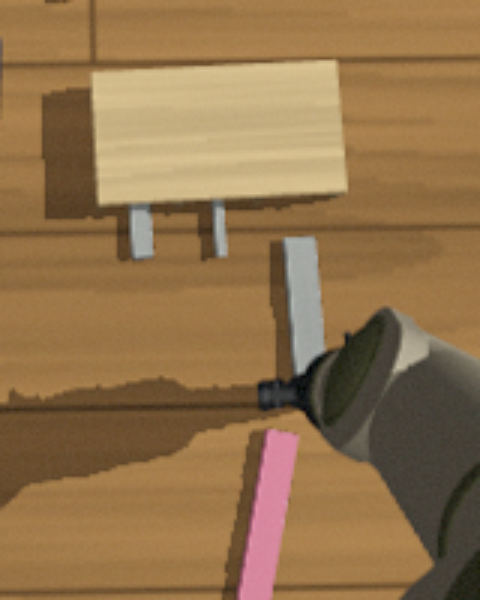

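The bar is fully out of the mouth, lying at crop (305,305). I'll let go now.

Request:
play_rows(plan=[[0,0,0,0,0,0,0.5],[0,0,0,0,0,0,0.7],[0,0,0,0,0,0,0.7],[0,0,0,0,0,0,0.7],[0,0,0,-5,0,0,0.7]])

```text
time: 5.23
tcp_pos: [409.8, -328.0, 10.9]
orientation: [-0.014, 0.707, 0.015, 0.707]
wrist_force: [0.5, 0.0, -0.8]
finger_gap: 59.8
```

Request:
play_rows(plan=[[0,0,0,-30,0,0,0.7],[0,0,0,-60,0,0,0.7],[0,0,0,-90,0,0,0.7],[0,0,0,-100,0,0,0.7],[0,0,0,-100,0,0,0.7]])

```text
time: 5.65
tcp_pos: [410.8, -329.1, 114.2]
orientation: [-0.015, 0.705, 0.013, 0.708]
wrist_force: [0.2, -0.4, -0.4]
finger_gap: 59.8
```

```bash
python3 -c "
from h import *
for n in ('wrist','top'):
  c=camera(n);cv2.imwrite('pics/w3%s.png'%n,c['image'][:,:,::-1])
  W=pts(c);hsv=cv2.cvtColor(c['image'],cv2.COLOR_RGB2HSV)
  m=(W[...,2]>9)&(W[...,2]<19)&(W[...,0]<578)&(W[...,0]>380)&(abs(W[...,1]+325)<35)&(hsv[...,1]<70)
  P=W[m];print(n,m.sum(),P.min(0),P.max(0),P.mean(0)); print(cv2.minAreaRect(P[:,:2].astype(np.float32)))
tgt([483,-325,110],np.radians(92.2))"
```

```text
wrist 4667 [ 393.11788589 -344.25177289    9.02473728] [ 547.78271203 -308.94748613   16.68275988] [ 463.34730671 -326.59094182   14.29315482]
((470.5525817871094, -326.24444580078125), (154.51380920410156, 30.055234909057617), 2.353454828262329)
top 490 [ 420.12118289 -343.8439993     9.27350172] [ 553.51726138 -310.07871223   18.99351866] [ 487.1310799  -326.13694351   14.7821315 ]
((487.0334777832031, -326.5439453125), (133.83700561523438, 30.35171127319336), 2.3646273612976074)
t 5.75 tcp [ 409.7 -328.3  111.6] jawyaw 92.3 gap 59.9 F [-0.  -0.1 -0.3]
turn [0.002 0.001 0.001] shift [ 1.6  0.3 73.4] q7 [ 0.6   0.54 -0.05  2.16  0.06  0.44  2.12]
tool axes
 [[ 0.001 -0.04   0.999]
 [-0.001  0.999  0.04 ]
 [-1.    -0.001  0.001]]
```

View pics/w3wrist.png

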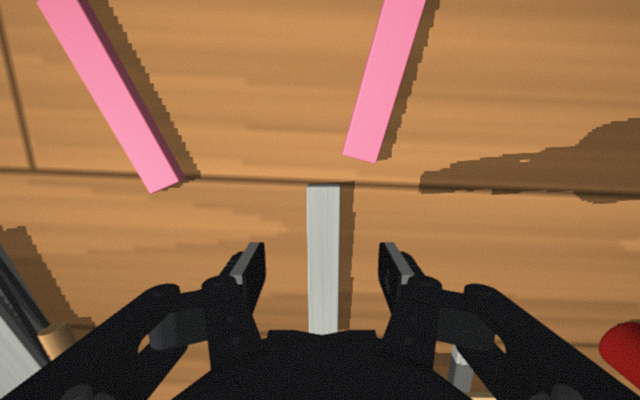

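The wrist view shows the bar lying free, its front edge at (323,183). It spans x 393 to 553, so its centre is about (473,-326).

Request:
play_rows(plan=[[0,0,0,15,0,30,0.65],[0,0,0,45,0,55,0.65],[0,0,0,75,0,63,0.65],[0,0,0,95,0,63,0.65],[0,0,0,97,0,63,0.65]])

```text
time: 6.17
tcp_pos: [470.8, -323.7, 9.2]
orientation: [-0.013, 0.709, 0.016, 0.705]
wrist_force: [-1.4, -0.0, -0.6]
finger_gap: 55.0
```

```bash
python3 -c "
from h import *
tgt([473,-326,5.5],np.radians(92.3))"
```

```text
t 6.17 tcp [ 470.8 -323.7    9.2] jawyaw 92.4 gap 55.0 F [-1.4 -0.  -0.6]
turn [ 0.002 -0.006 -0.004] shift [ 3.7 -2.4  2.1] q7 [ 0.52  0.75 -0.03  2.09  0.06  0.31  2.05]
tool axes
 [[-0.006 -0.042  0.999]
 [ 0.004  0.999  0.042]
 [-1.     0.004 -0.006]]
```

Request:
play_rows(plan=[[0,0,0,0,0,0,0.65],[0,0,0,0,0,0,0.65],[0,0,0,0,0,0,0.65]])

```text
time: 6.42
tcp_pos: [472.4, -326.2, 15.2]
orientation: [-0.014, 0.707, 0.014, 0.707]
wrist_force: [0.4, -0.3, -0.0]
finger_gap: 55.1
```

```bash
python3 -c "
from h import *
tgt([473,-326,5.5],np.radians(92.3))"
```

```text
t 6.42 tcp [ 472.4 -326.2   15.2] jawyaw 92.3 gap 55.1 F [ 0.4 -0.3 -0. ]
turn [-0.001  0.001  0.001] shift [9.7 0.2 0.6] q7 [ 0.52  0.74 -0.03  2.09  0.06  0.31  2.05]
tool axes
 [[ 0.001 -0.04   0.999]
 [-0.001  0.999  0.04 ]
 [-1.    -0.001  0.001]]
```

Request:
play_rows(plan=[[0,0,0,5,0,0.6,0.65],[0,0,0,9.5,0,0.6,0.65],[0,0,0,9.5,0,0.6,0.5],[0,0,0,9.5,0,0.6,0.1],[0,0,0,9.5,0,0.6,0.1]], squeeze=60)

```text
time: 6.83
tcp_pos: [473.0, -325.7, 5.3]
orientation: [-0.014, 0.707, 0.014, 0.707]
wrist_force: [-0.7, 1.0, 2.9]
finger_gap: 28.4
```

Request:
play_rows(plan=[[0,0,0,0,0,0,0.1],[0,0,0,0,0,0,0.1],[0,0,0,0,0,0,0.1],[0,0,0,-5,0,0,0.1],[0,0,0,-15,0,0,0.1]])

```text
time: 7.25
tcp_pos: [472.3, -325.2, 19.1]
orientation: [-0.014, 0.708, 0.015, 0.706]
wrist_force: [0.0, 0.6, -5.2]
finger_gap: 28.7
```

Request:
play_rows(plan=[[0,0,0,-25,0,0,0.1],[0,0,0,-60,0,0,0.1],[0,0,0,-100,0,0,0.1],[0,0,0,-140,0,0,0.1],[0,0,0,-160,0,0,0.1]])

```text
time: 7.67
tcp_pos: [473.8, -326.3, 184.8]
orientation: [-0.015, 0.706, 0.013, 0.708]
wrist_force: [0.1, 0.1, -4.5]
finger_gap: 28.0
```

```bash
python3 -c "
from h import *
for n in ('wrist',):
  c=camera(n);cv2.imwrite('pics/w4%s.png'%n,c['image'][:,:,::-1])
tgt([557,230,190],np.radians(-12))"
```

```text
t 7.72 tcp [ 474.8 -327.   187. ] jawyaw 92.3 gap 28.4 F [ 0.7 -1.  -3.1]
turn [-1.322  0.003  0.008] shift [ -4.8 553.3 104.2] q7 [ 0.54  0.47 -0.05  1.99  0.04  0.67  2.08]
tool axes
 [[ 0.007 -0.04   0.999]
 [-0.004  0.999  0.04 ]
 [-1.    -0.005  0.007]]
```

View pics/w4wrist.png

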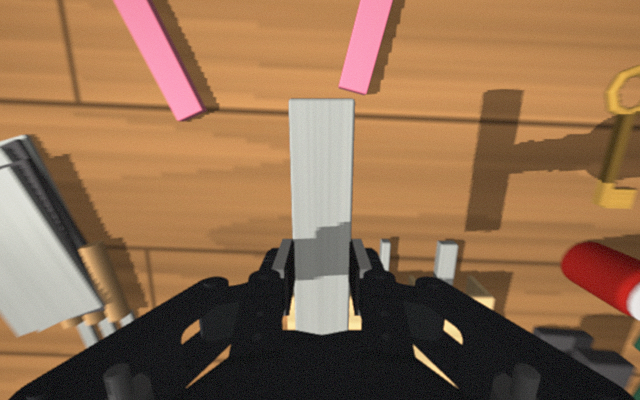

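The bar is gripped at its middle (322,270) with the front end at (322,100), and it is hanging level. I'll turn it +1.82 rad (keeps q7 mid-range) while carrying it to the pan.

Request:
play_rows(plan=[[0.06,0,0,-3,18,3,0.1],[0.17,0,0,-5,53,10,0.1],[0.28,0,0,-5,90,17,0.1],[0.39,0,0,-5,127,24,0.1],[0.5,0,0,-5,164,31,0.1]])

```text
time: 8.13
tcp_pos: [496.7, -159.0, 184.8]
orientation: [0.163, 0.688, -0.163, 0.688]
wrist_force: [0.7, 0.2, -5.3]
finger_gap: 27.9
```

```bash
python3 -c "
from h import *
tgt([557,230,190],np.radians(-12))"
```

```text
t 8.13 tcp [ 496.7 -159.   184.8] jawyaw 63.3 gap 27.9 F [ 0.7  0.2 -5.3]
turn [ 1.314e+00 -1.000e-03  0.000e+00] shift [  -5.1  374.6 -121. ] q7 [ 0.13  0.42  0.1   2.11 -0.07  0.61  1.38]
tool axes
 [[-0.001  0.449  0.893]
 [ 0.     0.893 -0.449]
 [-1.     0.    -0.001]]
```

Request:
play_rows(plan=[[0.11,0,0,-1,34,-11,0.1],[0.22,0,0,-2,68,-22,0.1],[0.33,0,0,-3,102,-33,0.1],[0.44,0,0,-4,136,-44,0.1],[0.55,0,0,-5,170,-55,0.1]])

```text
time: 8.55
tcp_pos: [522.9, 17.9, 189.8]
orientation: [0.344, 0.618, -0.344, 0.618]
wrist_force: [0.4, -0.7, -6.1]
finger_gap: 28.0
```

```bash
python3 -c "
from h import *
tgt([557,230,190],np.radians(-12))"
```

```text
t 8.55 tcp [522.9  17.9 189.8] jawyaw 31.8 gap 28.0 F [ 0.4 -0.7 -6.1]
turn [ 0.765 -0.     0.001] shift [  -0.2  140.8 -162.2] q7 [-0.34  0.43  0.27  2.11 -0.19  0.63  0.62]
tool axes
 [[-0.001  0.85   0.527]
 [ 0.     0.527 -0.85 ]
 [-1.    -0.001 -0.001]]
```

Request:
play_rows(plan=[[0.11,0,0,0,22,-26,0.1],[0.22,0,0,0,44,-52,0.1],[0.33,0,0,0,66,-78,0.1],[0.44,0,0,0,88,-102,0.1],[0.55,0,0,0,105,-121,0.1]])

```text
time: 8.97
tcp_pos: [547.5, 177.8, 189.6]
orientation: [0.498, 0.502, -0.498, 0.502]
wrist_force: [0.8, -0.2, -5.2]
finger_gap: 28.1
```

```bash
python3 -c "
from h import *
tgt([557,230,190],np.radians(-12))"
```

```text
t 8.97 tcp [547.5 177.8 189.6] jawyaw 0.5 gap 28.1 F [ 0.8 -0.2 -5.2]
turn [ 0.217 -0.001  0.001] shift [ -0.4   9.9 -52.1] q7 [-0.72  0.51  0.44  2.01 -0.33  0.7  -0.06]
tool axes
 [[-0.001  1.     0.008]
 [ 0.001  0.008 -1.   ]
 [-1.    -0.001 -0.001]]
```

Request:
play_rows(plan=[[0.08,0,0,0,4,-20,0.1],[0.16,0,0,0,7,-38,0.1],[0.2,0,0,0,9,-48,0.1],[0.217,0,0,0,10,-52,0.1],[0.217,0,0,0,10,-52,0.1]])

```text
time: 9.38
tcp_pos: [556.9, 227.7, 189.3]
orientation: [-0.548, -0.447, 0.549, -0.446]
wrist_force: [-0.1, -0.4, -6.4]
finger_gap: 28.0
```

Request:
play_rows(plan=[[0,0,0,0,0,0,0.1],[0,0,0,0,0,0,0.1],[0,0,0,0,0,0,0.1]])

```text
time: 9.63
tcp_pos: [557.5, 225.2, 190.0]
orientation: [-0.549, -0.446, 0.549, -0.446]
wrist_force: [-0.2, -0.6, -4.8]
finger_gap: 28.0
```

```bash
python3 -c "
from h import *
for n in ('wrist','top','scene'):
  c=camera(n);cv2.imwrite('pics/w5%s.png'%n,c['image'][:,:,::-1])
  W=pts(c);hsv=cv2.cvtColor(c['image'],cv2.COLOR_RGB2HSV)
  m=(W[...,2]>170)&(W[...,2]<204)&(abs(W[...,0]-557)<60)&(abs(W[...,1]-230)<105)&(hsv[...,1]<70)&(hsv[...,2]>90)
  if m.sum()>50:
    P=W[m];print(n,m.sum(),P.min(0),P.max(0),P.mean(0)); print(cv2.minAreaRect(P[:,:2].astype(np.float32)))
tgt([557,230,190],np.radians(-12))"
```

```text
wrist 13857 [533.4312199  180.10030118 194.54396219] [588.11517967 304.89127597 203.84142217] [562.8829999  249.0773819  198.96576418]
((560.0951538085938, 242.46896362304688), (124.80745697021484, 53.018028259277344), 88.44410705566406)
top 522 [528.66567956 141.94045218 182.38214859] [581.20876565 240.77238454 203.61943321] [550.61285418 188.55038936 198.36078637]
((547.76611328125, 192.20079040527344), (97.94166564941406, 49.90897750854492), 69.62322235107422)
scene 508 [528.47723563 144.53880756 183.65844124] [589.66037203 304.27558822 203.95731056] [560.81609503 213.82235309 196.62749337]
((556.6705322265625, 225.17095947265625), (161.23631286621094, 53.64363479614258), 85.18160247802734)
t 9.78 tcp [557.7 225.8 190. ] jawyaw -11.8 gap 27.7 F [-0.3  0.2 -5.4]
turn [ 0.003 -0.    -0.   ] shift [-0.  -1.5 -4. ] q7 [-0.82  0.55  0.51  1.95 -0.38  0.74 -0.29]
tool axes
 [[ 0.     0.979 -0.205]
 [ 0.    -0.205 -0.979]
 [-1.     0.    -0.   ]]
```

View pics/w5wrist.png

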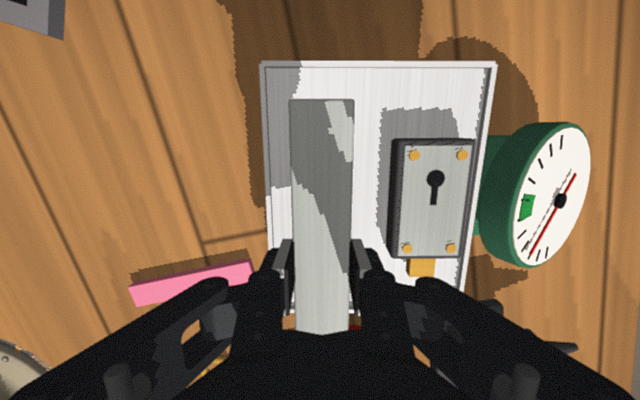

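View pics/w5scene.png

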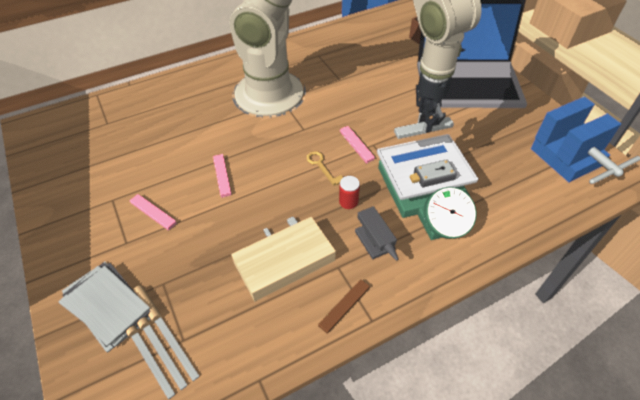

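Over the pan, the bar is parallel to it. The scene view gives the bar ends at y 144.5 and 304.3, so it is centred on the TCP. I'll nudge it 5 mm along the stripe and lower it to z = 105 first.

Request:
play_rows(plan=[[0,0,0,15,-1,-5,0.1],[0,0,0,35,-1,-5,0.1],[0,0,0,55,-1,-5,0.1],[0,0,0,75,-1,-5,0.1],[0,0,0,83,-1,-5,0.1]])

```text
time: 10.2
tcp_pos: [556.6, 231.2, 104.6]
orientation: [-0.548, -0.446, 0.55, -0.446]
wrist_force: [-0.4, 0.4, -6.1]
finger_gap: 28.2
```

Request:
play_rows(plan=[[0,0,0,0,0,0,0.1],[0,0,0,0,0,0,0.1],[0,0,0,0,0,0,0.1]])

```text
time: 10.45
tcp_pos: [558.4, 231.7, 107.9]
orientation: [0.549, 0.446, -0.548, 0.446]
wrist_force: [0.1, 0.4, -4.7]
finger_gap: 27.9
```

```bash
python3 -c "
from h import *
for n in ('wrist',):
  c=camera(n);cv2.imwrite('pics/w6%s.png'%n,c['image'][:,:,::-1])
tgt([557,230,95],np.radians(-12))"
```

```text
t 10.5 tcp [558.4 231.8 108. ] jawyaw -11.8 gap 28.2 F [ 0.2 -0.  -5.8]
turn [ 0.003 -0.001 -0.002] shift [13. -1.  2.] q7 [-0.76  0.65  0.42  2.   -0.47  0.58 -0.23]
tool axes
 [[ 0.002  0.979 -0.205]
 [ 0.001 -0.205 -0.979]
 [-1.     0.002 -0.001]]
```

View pics/w6wrist.png

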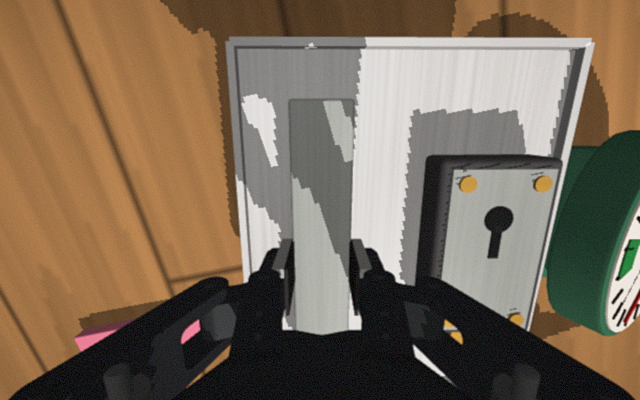

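The bar at (322,215) is centred over the stripe, clear of the lock case at (500,240) and the lip at (240,200). I'll lower it gently.

Request:
play_rows(plan=[[0,0,0,4,0,1,0.1],[0,0,0,8,0,1,0.1],[0,0,0,12,0,1,0.1],[0,0,0,15,0,1,0.1],[0,0,0,17,0,1,0.1]])

```text
time: 10.92
tcp_pos: [557.3, 230.8, 89.4]
orientation: [-0.549, -0.446, 0.549, -0.446]
wrist_force: [0.3, 0.0, -3.7]
finger_gap: 27.7
```

Request:
play_rows(plan=[[0,0,0,2,0,0,0.1],[0,0,0,4,0,0,0.1],[0,0,0,6,0,0,0.1],[0,0,0,7,0,0,0.1],[0,0,0,7,0,0,0.1]])

```text
time: 11.33
tcp_pos: [557.3, 230.8, 82.6]
orientation: [-0.549, -0.446, 0.549, -0.446]
wrist_force: [-2.0, 0.6, -2.2]
finger_gap: 28.0
```

```bash
python3 -c "
from h import *
tgt([557,230,80],np.radians(-12))"
```

```text
t 11.33 tcp [557.3 230.8  82.6] jawyaw -11.8 gap 28.0 F [-2.   0.6 -2.2]
turn [0.003 0.    0.   ] shift [ 2.6 -0.2  0.8] q7 [-0.74  0.69  0.39  2.02 -0.49  0.53 -0.21]
tool axes
 [[-0.     0.979 -0.205]
 [ 0.    -0.205 -0.979]
 [-1.    -0.     0.   ]]
```

The load is transferring, with the wrist force down from -5.4 to -2.2 N. I'll go 6 mm more, then release part way.

Request:
play_rows(plan=[[0,0,0,2,0,0,0.1],[0,0,0,4,0,0,0.1],[0,0,0,6,0,0,0.1],[0,0,0,6,0,0,0.1],[0,0,0,6,0,0,0.1]])

```text
time: 11.75
tcp_pos: [557.4, 230.8, 76.8]
orientation: [-0.549, -0.446, 0.549, -0.446]
wrist_force: [-1.9, 0.2, -0.5]
finger_gap: 28.1
```

Request:
play_rows(plan=[[0,0,0,0,0,0,0.4],[0,0,0,0,0,0,0.48],[0,0,0,0,0,0,0.55],[0,0,0,0,0,0,0.55],[0,0,0,0,0,0,0.55]], squeeze=20)

```text
time: 12.17
tcp_pos: [557.6, 230.7, 76.9]
orientation: [0.549, 0.446, -0.549, 0.446]
wrist_force: [0.6, 0.1, -1.1]
finger_gap: 46.7
```

```bash
python3 -c "
from h import *
for n in ('wrist',):
  c=camera(n);cv2.imwrite('pics/w7%s.png'%n,c['image'][:,:,::-1])
tgt([557,230,80],np.radians(-12))"
```

```text
t 12.22 tcp [557.6 230.7  76.9] jawyaw -11.8 gap 47.1 F [0.3 0.1 1.1]
turn [ 0.003 -0.    -0.   ] shift [-3.1 -0.4  0.8] q7 [-0.74  0.69  0.38  2.02 -0.5   0.52 -0.2 ]
tool axes
 [[ 0.     0.979 -0.205]
 [ 0.    -0.205 -0.979]
 [-1.     0.    -0.   ]]
```

View pics/w7wrist.png

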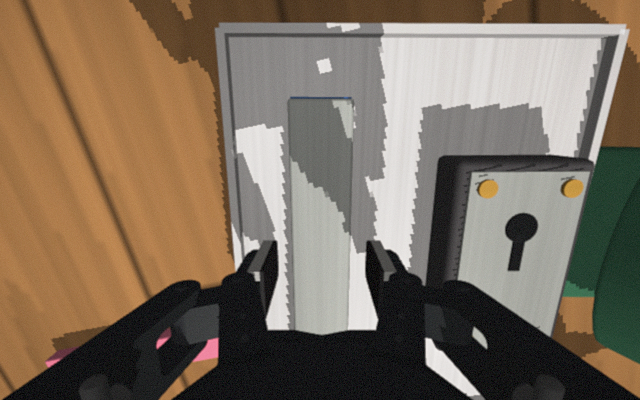

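The bar at (320,215) is free on the pan, with the jaws clear on both sides. I'll rise straight up.

Request:
play_rows(plan=[[0,0,0,-8,0,0,0.55],[0,0,0,-20,0,0,0.55],[0,0,0,-50,0,0,0.55],[0,0,0,-90,0,0,0.55],[0,0,0,-130,0,0,0.55]])

```text
time: 12.63
tcp_pos: [556.9, 230.1, 208.8]
orientation: [-0.548, -0.446, 0.549, -0.446]
wrist_force: [0.3, 0.2, -0.8]
finger_gap: 46.9
```

Request:
play_rows(plan=[[0,0,0,-30,0,40,0.55],[0,0,0,-60,0,80,0.55],[0,0,0,-60,0,120,0.55],[0,0,0,-60,0,150,0.55],[0,0,0,-60,0,160,0.55]])

```text
time: 13.05
tcp_pos: [523.3, 67.5, 269.5]
orientation: [0.551, 0.444, -0.55, 0.445]
wrist_force: [0.4, -0.8, -0.2]
finger_gap: 47.2
```

Request:
play_rows(plan=[[0,0,0,0,0,40,0.55],[0,0,0,0,0,80,0.55],[0,0,0,0,0,120,0.55],[0,0,0,0,0,130,0.55],[0,0,0,0,0,130,0.55]])

```text
time: 13.47
tcp_pos: [497.1, -56.9, 268.1]
orientation: [0.551, 0.444, -0.55, 0.445]
wrist_force: [-0.5, 0.2, -0.2]
finger_gap: 46.9
```

```bash
python3 -c "
from h import *
for n in ('top','scene'):
  c=camera(n)
  W=pts(c);hsv=cv2.cvtColor(c['image'],cv2.COLOR_RGB2HSV)
  if n=='top': 
    cv2.imwrite('pics/w8top.png',c['image'][:,:,::-1])
    for u,v in [(160,180),(155,205),(200,222),(215,215),(185,192),(190,208)]: print((u,v),W[v-1:v+2,u-1:u+2].reshape(-1,3).mean(0).round(1))
  else:
    cv2.imwrite('pics/w8scene.png',cv2.resize(c['image'][120:250,360:500],None,fx=4,fy=4,interpolation=2)[:,:,::-1])
tgt([557,230,80],np.radians(-12))"
```

```text
(160, 180) [633.2 309.   72.1]
(155, 205) [565.  319.7  72.1]
(200, 222) [517.2 197.4  72.9]
(215, 215) [497.5  48.8 474.2]
(185, 192) [599.3 240.5  71.2]
(190, 208) [553.9 220.9  85.5]
t 13.57 tcp [498.3 -53.  267.5] jawyaw -11.9 gap 47.0 F [ 0.2  1.  -0.1]
turn [ 0.002 -0.001 -0.001] shift [ 187.7   -0.8 -288.8] q7 [-0.47  0.33  0.62  2.09 -0.26  0.8   0.1 ]
tool axes
 [[ 0.001  0.979 -0.206]
 [ 0.001 -0.206 -0.979]
 [-1.     0.001 -0.001]]
```

View pics/w8top.png

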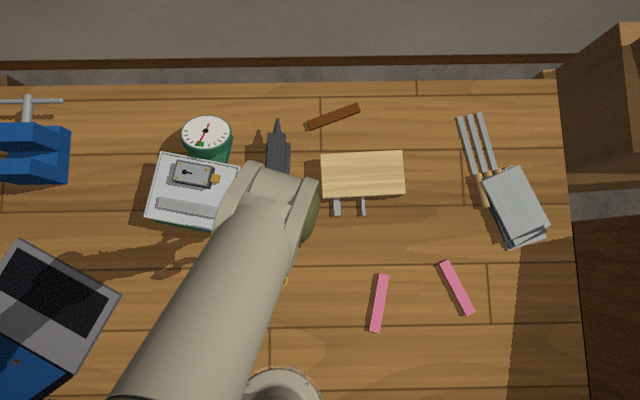

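View pics/w8scene.png

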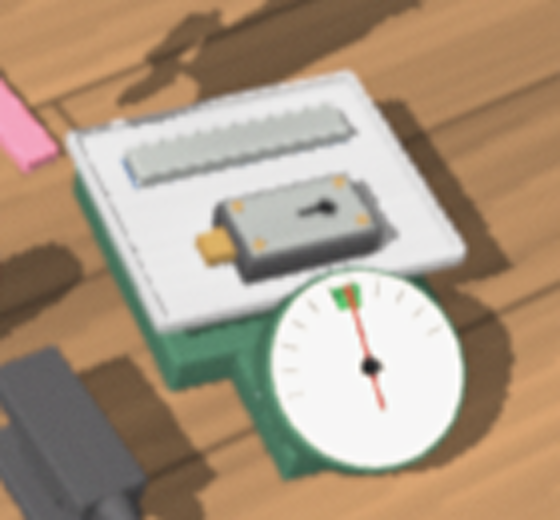

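The needle is inside the green band at crop (352,297), where the band spans 333 to 362. I'll let it settle and check once more.

Request:
play_rows(plan=[[0,0,0,0,0,0,0.55],[0,0,0,0,0,0,0.55],[0,0,0,0,0,0,0.55],[0,0,0,0,0,0,0.55],[0,0,0,0,0,0,0.55]])

```text
time: 13.98
tcp_pos: [498.2, -52.5, 266.7]
orientation: [-0.548, -0.446, 0.549, -0.446]
wrist_force: [0.8, -0.1, -0.1]
finger_gap: 47.1
```

Request:
play_rows(plan=[[0,0,0,0,0,0,0.55],[0,0,0,0,0,0,0.55],[0,0,0,0,0,0,0.55],[0,0,0,0,0,0,0.55],[0,0,0,0,0,0,0.55]])

```text
time: 14.4
tcp_pos: [498.1, -53.2, 266.8]
orientation: [-0.549, -0.446, 0.549, -0.446]
wrist_force: [-0.1, 0.0, -0.4]
finger_gap: 46.9
```

```bash
python3 -c "
from h import *
c=camera('scene');W=pts(c);hsv=cv2.cvtColor(c['image'],cv2.COLOR_RGB2HSV)
cv2.imwrite('pics/w9.png',cv2.resize(c['image'][170:245,410:490],None,fx=7,fy=7,interpolation=2)[:,:,::-1])
px=np.array([.978,-.209]);py=np.array([.209,.978])
d=W[...,:2]-np.array([557,230])
m=(abs(d@px)<28)&(abs(d@py)<95)&(W[...,2]>80)&(W[...,2]<92)
P=W[m];r=cv2.minAreaRect(P[:,:2].astype(np.float32));print(m.sum(),r)
e=P[:,:2]-[557,230];print('along x',(e@px).min(),(e@px).max(),'y',(e@py).min(),(e@py).max())
print(state()['time'])"
```

```text
495 ((557.1505126953125, 230.6646270751953), (160.92205810546875, 37.85383605957031), 78.45537567138672)
along x -18.393369129738144 19.632237994629197 y -79.6660959213471 81.06181173336415
14.45
```

View pics/w9.png

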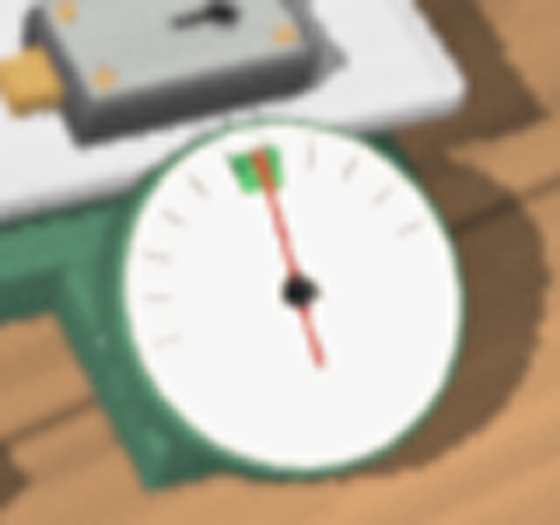

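The needle rests in the middle of the green band at crop (260,160). The bar is centred on the stripe to about 1 mm, at 78.5° against the stripe's 78°.

```bash
python3 -c "
from bench import hand_in
print(hand_in())"
```

```text
the job is handed in; nothing more can be done
None
```

I laid the wide bar (540 g) on the blue stripe, the needle came to rest in the middle of the green band, and I handed the job in at about 14.5 s.

- **Choice:** The lock case alone sank the pan about 12.5 mm by depth, and the needle reading agreed. Only the wide bar's 15.4 mm would bring it to about 28 mm.
- **Handling:** I drew the bar out by its front end and let go with its centre about 113 mm out of the mouth. I then picked it up at its middle and lowered it until the pan carried nearly all its weight before opening the jaws.
- **Pan and bar:** Depth put the pan about 28 mm down. The bar's centre was within about 1 mm of the stripe's middle, and its angle within about 1°.
- **Everything else:** The arm is clear of everything, the lock case has not visibly moved, and the other two bars are still in the rack. The arm never came near the anvil, can or key. In my last full top view it hid the can, most of the key and part of the anvil, so I did not measure those again.
- **Disagreements:** None of the checks failed. The two views put the bar's centre along the stripe about 4 mm apart before I set it down. The final view of it on the pan settled that.

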